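# Copy a stock card: push the copier lid shut and press start

## Task

A stock card is lying on the glass of the flatbed copier. To copy it, push the lid gently down with the fingertips until it is fully shut, without letting it slam, then press the green start key all the way in and let it go. Do not press the red cancel key, do not grip or lift the lid, and leave the mug, tape roll, carton and stapler where they stand.

Things in the scene. Friction and masses are not known exactly. Their poses are not given: they have to be found in the camera images.
- copier: flatbed copier, light grey, fixed to the desk, 300 mm deep (its x), 400 mm wide (its y), turned up to 0.2 rad. Origin: centre of its underside, on the desk; its -x side is the front, towards the robot. The deck with the glass is 60 mm above the desk. A dark control strip, 52 mm above the desk and 56 mm deep, runs along the whole front edge, in front of the lid
- lid (a joint): lid angle in rad: 0 fully shut, flat on the deck; starts open at 0.65 to 1.1. Hinged on the copier's far (+x) side; its free edge rises away from the robot, and the outer face, to be pushed, then looks up and to the far side. A stiff friction hinge holds it at any angle, even almost shut, so it must be pushed all the way; 1 to 5 N near the free edge move it
- lid_hinge (a point): middle of the hinge line, which runs along the copier's y, 60 mm above the desk and 136 mm from the copier's centre along its +x. Turns with the lid: -x towards the free edge, z out of the outer face
- lid_push (a point): point on the grey outer face of the lid, on its midline, 195 mm from the hinge line, a good place to push; z out of the face. The lid is 230 mm deep from hinge to free edge (a 110 mm wide lip sticks out 6 mm more), 396 mm wide; its inside is white. The outer face lies 18 mm above the hinge line along z: shut, 78 mm above the desk
- start (a joint): travel of the green start key in m: 0 up, 0.005 fully pressed; springs back; 1.5 N to start it, 4 N fully down
- start_top (a point): centre of the top of the round green start key, 26 mm across, near the right-hand end (copier -y) of the control strip; standing 9 mm above the strip, 61 mm above the desk, 28 mm in front of the edge of the shut lid
- cancel (a joint): travel of the red cancel key in m: 0 up, 0.005 fully pressed; not to be pressed
- cancel_top (a point): centre of the top of the round red cancel key, 18 mm across, on the same strip, 65 mm to the left (copier +y) of the start key and equally high
- mug: blue ceramic mug, 78 mm across, 95 mm tall, its handle at its +y; stands loose on the desk beside the copier; origin at the centre of its underside
- tape: roll of brown packing tape lying flat, 100 mm across, 48 mm tall; stands loose on the desk beside the copier; origin at the centre of its underside
- carton: small closed cardboard parts carton, 70 x 85 mm, 75 mm tall; stands loose on the desk beside the copier; origin at the centre of its underside
- stapler: red and black desk stapler, 145 mm long along its x, 36 mm wide, 50 mm tall; stands loose on the desk beside the copier; origin at the centre of its underside

How it is judged:
By the outcome, as a careful person would: the job done as asked, in the order asked, and still so for the second after the job is handed in, with the robot touching nothing.
It also fails if it takes over 48 s, if anything falls off the work surface, if the arm or the gripper's body presses on something with over 40 N, if the wrist force passes 120 N, or if a joint passes its speed limit or range.

## Robot

A 6-joint arm with a two-finger parallel gripper is mounted at the origin on the work surface. World frame = base frame: x ahead of the robot, y to its left, z up, the work surface at z = 0. Lengths are in mm, angles in rad, forces in N, time in s.
With the tool pointing down it reaches from about 400 to 825 mm from the base axis. Payload 7 kg.
Tool frame: the origin (TCP) lies at the very end of the fingers, on their centre line; the grasp point (between the pads) lies 19 mm behind it; z points along the fingers, y is the line along which they close (so a half turn about z gives the same grasp; the last joint's range is limited). The gripper opens to 88 mm and grips with 3 to 60 N. Pads are 19 mm wide; open, the fingers measure 130 mm over their backs; the gripper's body (78 mm by 193 mm) begins 47 mm behind the grasp point.
Start: joints at [1.593, 0.359, 0.012, 0, -1.224, -0.288], TCP at [177.32, 651.27, 226.561] pointing down, gripper open.
Joint ranges: [-3.07, 3.07], [-1.43, 2.12], [-1.02, 1.25], [-3.03, 1.67], [-3.05, -0], [-3.03, 3.03]. Speed limits (rad/s): [2.39, 2.39, 3.01, 3.14, 3.14, 3.14].

## Interface

Orientations are given as a unit quaternion [x, y, z, w].
In Python, from plant import bot gives the robot as it stands. Calls block until the motion is done:
- bot.move_ptp(position, orientation): joint-space move of the TCP to a pose.
- bot.line_to(position, velocity=150, ori=None): straight line of the TCP; ori=None keeps the orientation; velocity is the mean speed in mm/s.
- bot.move_joints(angles): joint-space move.
- bot.move_gripper(opening, force=None): finger opening in mm; force is the grip in N (None keeps the last); returns when the fingers have stopped.
- bot.pause(seconds).
- bot.solve_ik(position, orientation): joint angles nearest the present ones, or None.
- bot.read_state(): the state.
- bot.camera(name): name is "side" or "top" or "wrist"; returns the picture (400x640x3 uint8, red, green, blue); there is no depth.
- bot.get_calibration(name): a dict with "fx", "fy", "cx", "cy" (pixels), "distortion" ([k1, k2, p1, p2, k3] as OpenCV has them; the pictures are not rectified), "view" (4x4, takes a point from world to camera coordinates); the wrist camera has in their place "T_tool_cam" (4x4, takes a point from camera to tool coordinates, whose origin is the TCP and whose axes are the flange's). Camera axes: x right, y up, looking along -z (the intrinsics and any distortion apply to the point x, -y, -z); pixel columns grow to the right and rows downward; lengths in mm; the calibration is good to about 2 mm. A picture is of the moment at which its call begins: read the wrist's pose just before it. get_calibration takes no time and is no camera call.
A pose or a line that the arm cannot do raises bot.Unreachable and nothing moves.
- bot.close_job(): hands the job in; it is judged then, once.
The state is a dict: "t": time; "joint_pos": joint angles; "qvel": joint speeds; "tau": joint torques, N m; "tcp_pos": TCP position; "eef_rot": TCP orientation; "contact_force": force on the tool from outside, world axes, zero at the start; "moment": the same for the moment, N m; "width": finger opening in mm; "finger_force": force on a finger pad.
Only numpy, scipy, OpenCV 4.12 (cv2) and the standard library are available. Lean on these libraries where they do the work, as an engineer would, in place of code of your own. Each camera call takes 0.05 s, during which the arm holds its last target. There are 200 camera calls.

## Working session

There is one attempt and no reset: what is moved stays moved. The work goes in short steps, each a Python script; the robot and the scene stay as the last script left them, time stands still between calls to the robot, and variables do not carry over. Pictures are saved under pics/ and viewed, at most 10 in all, crops included, and the job is handed in when it is done.

```bash
mkdir -p pics; ls; python3 - <<'E'
from plant import bot
import cv2,numpy as np
for n in("top","side"):
    im=bot.camera(n); cv2.imwrite(f"pics/{n}0.png",im[:,:,::-1])
    c=bot.get_calibration(n); print(n,{k:np.round(v,4).tolist() for k,v in c.items()})
s=bot.read_state();print(s["t"],s["eef_rot"],s["width"])
E
```

```text
pics
top {'fx': 500.7059, 'fy': 500.7059, 'cx': 314.4312, 'cy': 205.2747, 'distortion': [-0.0957, 0.0, 0.0, 0.0, 0.0], 'view': [[-0.0195, -0.9998, -0.0109, 47.7501], [0.9982, -0.0201, 0.0565, -599.0784], [-0.0567, -0.0097, 0.9983, -1475.5909], [0.0, 0.0, 0.0, 1.0]]}
side {'fx': 387.0617, 'fy': 387.0617, 'cx': 313.3183, 'cy': 195.1108, 'distortion': [-0.0295, 0.0, 0.0, 0.0, 0.0], 'view': [[0.9143, -0.4048, 0.0126, -563.3421], [0.2889, 0.6736, 0.6803, -233.6626], [-0.2839, -0.6183, 0.7329, -848.5332], [0.0, 0.0, 0.0, 1.0]]}
0.1 [ 9.91173780e-01 -1.32567104e-01 -4.08660497e-05  7.07074894e-04] 87.40063411399407
```

View pics/top0.png

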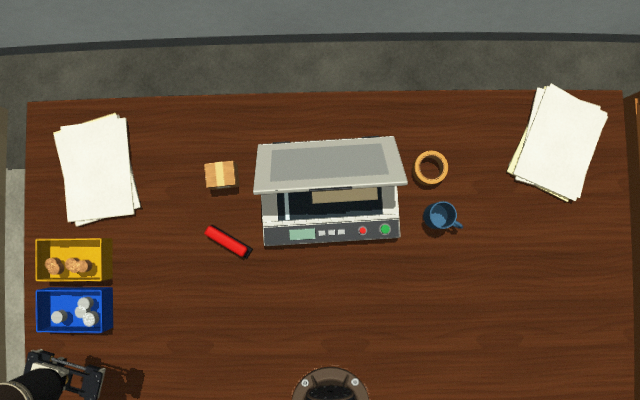

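View pics/side0.png

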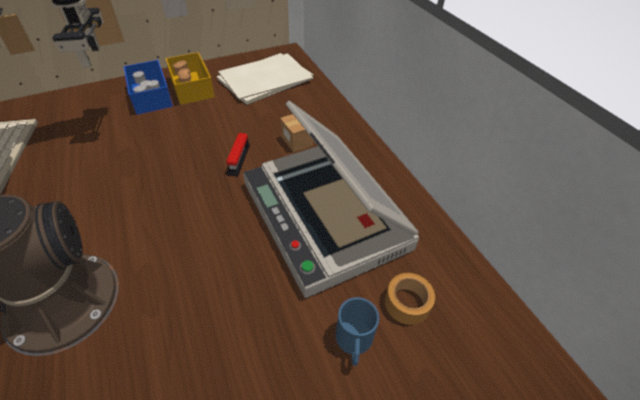

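The top view shows the copier around (330,190), with the green key at (385,229), the red key at (362,230) and the lid's free edge near row 188. The mug and tape are to its right, the carton and stapler to its left. The side view shows the keys at (307,267) and (295,245). I'll zoom in for the corners and locate the keys.

```bash
cat > h.py <<'E'
from plant import bot
import cv2,numpy as np
def cal(n):
    c=bot.get_calibration(n); K=np.array([[c["fx"],0,c["cx"]],[0,c["fy"],c["cy"]],[0,0,1]]); return K,np.array(c["distortion"]),np.array(c["view"])
def ray(n,p):
    K,d,V=cal(n); u=cv2.undistortPoints(np.array([[p]],float),K,d)[0,0]
    R=V[:3,:3]; D=R.T@[u[0],-u[1],-1]; return -R.T@V[:3,3],D/np.linalg.norm(D)
def plane(n,p,z):
    o,d=ray(n,p); return o+d*(z-o[2])/d[2]
def tri(pa,pb):
    (o,d),(q,e)=ray("top",pa),ray("side",pb); s=np.linalg.lstsq(np.c_[d,-e],q-o,rcond=None)[0]
    a,b=o+s[0]*d,q+s[1]*e; return (a+b)/2,np.linalg.norm(a-b)
def proj(n,X):
    K,d,V=cal(n); X=np.atleast_2d(X)@V[:3,:3].T+V[:3,3]; return cv2.projectPoints(X*[1,-1,-1],np.zeros(3),np.zeros(3),K,d)[0][:,0]
def blob(im,which,box):
    x0,y0,x1,y1=box; h=cv2.cvtColor(im[y0:y1,x0:x1],cv2.COLOR_RGB2HSV)
    m=(h[...,1]>130)&(h[...,2]>60)&((abs(h[...,0].astype(int)-65)<20) if which=="g" else ((h[...,0]<8)|(h[...,0]>172)))
    n,l,s,c=cv2.connectedComponentsWithStats(m.astype(np.uint8)); i=1+np.argmax(s[1:,4]); return c[i]+[x0,y0],s[i,4]
E
python3 - <<'E'
from h import *
t=cv2.imread("pics/top0.png")[:,:,::-1];s=cv2.imread("pics/side0.png")[:,:,::-1]
for w in "gr":
    bt,bs=(345,218,400,242),(280,232,322,280)
    a,na=blob(t,w,bt);b,nb=blob(s,w,bs);print(w,a,na,b,nb,tri(a,b),plane("top",a,61),plane("side",b,61))
cv2.imwrite("pics/tc.png",cv2.resize(t[125:255,240:420,::-1],None,fx=4.4,fy=4.4,interpolation=2))
cv2.imwrite("pics/sc.png",cv2.resize(s[90:300,230:430,::-1],None,fx=2.8,fy=2.8,interpolation=2))
E
```

```text
g [384.5        228.62962963] 54 [306.97701149 265.52873563] 87 (array([ 526.1119828 , -166.28809804,   56.09738219]), np.float64(0.5717985081486643)) [ 525.80594929 -165.560356     61.        ] [ 525.14846137 -169.24613442   61.        ]
r [362.33333333 230.2       ] 30 [294.75       243.58333333] 48 (array([ 523.01677246, -101.77096514,   57.86975988]), np.float64(0.8340433896382682)) [ 522.60385293 -101.37713705   61.        ] [ 522.63778715 -104.00525249   61.        ]
```

View pics/tc.png

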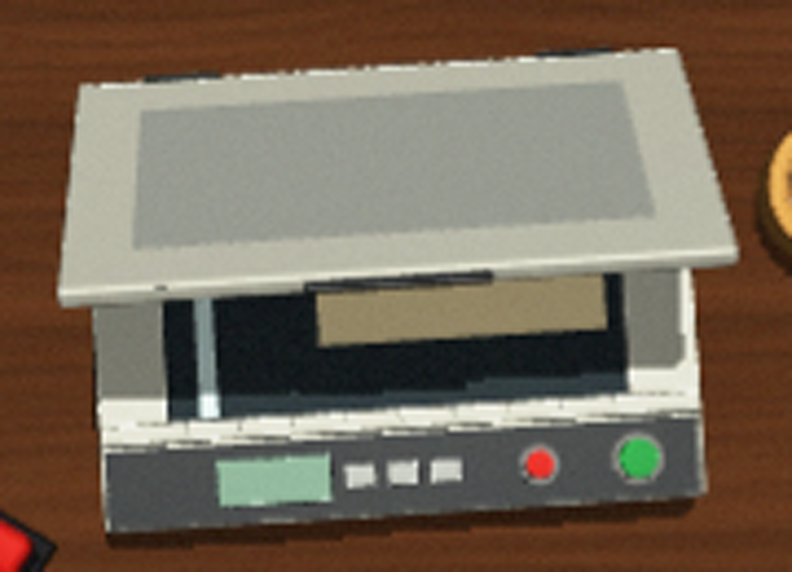

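View pics/sc.png

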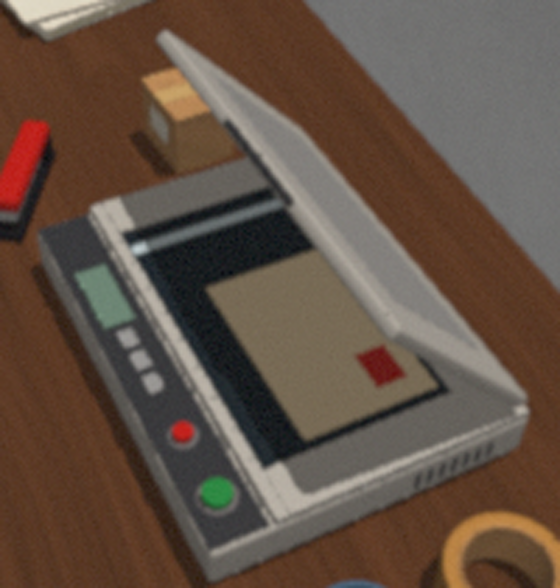

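The top crop shows the lid's outer free corners at (254.1,191.6) and (407.5,182.7). The front strip corners are at (264.3,245) and (400,237). In the side view the free corners are at (288.2,101.8) and (371.8,206).

```bash
python3 - <<'E'
from h import *
np.set_printoptions(precision=3,suppress=True)
FL,_=r1=tri((254.1,191.6),(288.2,101.8));FR,_=r2=tri((407.5,182.7),(371.8,206));print("free",r1,r2,np.linalg.norm(FL-FR))
a=plane("top",(264.3,245),52);b=plane("top",(400,237),52);print("front",a,b,np.linalg.norm(a-b))
yw=lambda p,q:np.arctan2(-(p-q)[0],(p-q)[1])
g=np.array([525.5,-166.5]);r=np.array([522.8,-102.5])
y=yw(a,b);print("yaws",y,yw(FL,FR),yw(r,g))
y=(2*y+2*yw(FL,FR)+yw(r,g))/5
R=np.array([[np.cos(y),-np.sin(y)],[np.sin(y),np.cos(y)]])
print("yaw",y,"start rel front-mid in copier",R.T@(g-((a+b)/2)[:2]))
m=((a+b)/2)[:2]; C1=m+R@[150,0]; C=g+R@[122,0]; C=C+R@[0,(R.T@(C1-C))[1]];print("centre",C1,C)
H=np.r_[C+R@[136,0],60]
for P in(FL,FR,(FL+FR)/2):
    v=R.T@(P-H)[:2]; print("hinge rel",v,P[2]-60,"r",np.hypot(v[0],P[2]-60),"ang",np.arctan2(P[2]-60,-v[0])-np.arctan2(18,230))
for th in(.6,.65,.7,.75,.8,.9,1.0):
    X=[np.r_[H[:2]+R@[-230*np.cos(th)+18*np.sin(th),s],60+230*np.sin(th)+18*np.cos(th)] for s in(198,-198)]
    print(th,proj("top",X).ravel(),proj("side",X).ravel())
E
```

```text
free (array([626.106, 186.919, 236.34 ]), np.float64(1.1980414949371039)) (array([ 640.858, -204.343,  243.547]), np.float64(2.6148024831937433)) 391.606607933934
front [485.244 183.461  52.   ] [ 500.625 -211.237   52.   ] 394.9973700327821
yaws 0.038951245560515775 0.037683513459914345 0.04216249846423266
yaw 0.03908640330101858 start rel front-mid in copier [  26.577 -153.768]
centre [642.82   -8.026] [641.398  -8.082]
hinge rel [-143.66  195.45] 176.34005689491534 r 227.45114324803282 ang 0.8090686768355784
hinge rel [-144.209 -196.09 ] 183.54669358673812 r 233.42176148079483 ang 0.8267453952680569
hinge rel [-143.935   -0.32 ] 179.94337524082673 r 230.42745347823933 ang 0.8180215401635542
0.6 [255.488 206.164 406.809 197.204] [274.99  115.346 353.419 226.056]
0.65 [254.906 203.115 407.196 194.097] [277.52  111.721 357.213 221.86 ]
0.7 [254.326 199.87  407.549 190.797] [280.236 108.153 361.223 217.669]
0.75 [253.753 196.438 407.866 187.311] [283.13  104.655 365.435 213.503]
0.8 [253.188 192.828 408.147 183.65 ] [286.194 101.243 369.834 209.378]
0.9 [252.092 185.112 408.59  175.841] [292.786  94.729 379.123 201.329]
1.0 [251.056 176.819 408.865 167.468] [299.918  88.717 388.938 193.668]
```

```bash
cat >> h.py <<'E'
from scipy.spatial.transform import Rotation as Ro
YAW=.039; C=np.array([641.6,-8.0]); Rz=Ro.from_euler("z",YAW)
def W(x,y,z): return np.r_[C,0]+Rz.apply([x,y,z])
def ori(t,flip=False):
    q=Rz*Ro.from_euler("y",t)*Ro.from_matrix(np.array([[1,0,0],[0,-1,0],[0,0,-1.]]))
    if flip: q=q*Ro.from_euler("z",np.pi)
    return q.as_quat()
def face(th,off=0,r=195): # point at r from hinge, off above outer face
    h=18+off; return W(136-r*np.cos(th)+h*np.sin(th),0,60+r*np.sin(th)+h*np.cos(th))
E
python3 - <<'E'
from h import *
np.set_printoptions(precision=2,suppress=True)
for fl in(0,1):
  for k in(.4,.6,.8):
    print(fl,k,[(bot.solve_ik(face(th,o),ori(k*th,fl))) for th,o in((.85,100),(.85,30),(.5,0),(0,0))])
  print(bot.solve_ik(W(-122,-154,58),ori(0,fl)))
E
```

```text
0 0.4 [array([ 0.22,  0.68,  0.65, -0.06, -1.88,  1.38]), array([ 0.24,  0.59,  0.4 , -0.07, -1.71,  1.38]), array([ 0.27,  0.43, -0.02, -0.05, -1.32,  1.35]), array([ 0.32,  0.35, -0.38,  0.  , -0.84,  1.29])]
0 0.6 [array([ 0.21,  0.82,  0.86, -0.1 , -2.12,  1.37]), array([ 0.22,  0.71,  0.56, -0.1 , -1.92,  1.38]), array([ 0.26,  0.49,  0.07, -0.07, -1.45,  1.37]), array([ 0.32,  0.35, -0.38,  0.  , -0.84,  1.29])]
0 0.8 [array([ 0.2 ,  0.96,  1.1 , -0.15, -2.38,  1.34]), array([ 0.21,  0.83,  0.73, -0.13, -2.14,  1.37]), array([ 0.25,  0.55,  0.16, -0.08, -1.57,  1.38]), array([ 0.32,  0.35, -0.38,  0.  , -0.84,  1.29])]
[ 0.05  0.33 -0.47  0.   -0.77  1.56]
1 0.4 [array([ 0.22,  0.68,  0.65, -0.06, -1.88, -1.77]), array([ 0.24,  0.59,  0.4 , -0.07, -1.71, -1.77]), array([ 0.27,  0.43, -0.02, -0.05, -1.32, -1.79]), array([ 0.32,  0.35, -0.38,  0.  , -0.84, -1.85])]
1 0.6 [array([ 0.21,  0.82,  0.86, -0.1 , -2.12, -1.77]), array([ 0.22,  0.71,  0.56, -0.1 , -1.92, -1.76]), array([ 0.26,  0.49,  0.07, -0.07, -1.45, -1.77]), array([ 0.32,  0.35, -0.38,  0.  , -0.84, -1.85])]
1 0.8 [array([ 0.2 ,  0.96,  1.1 , -0.15, -2.38, -1.8 ]), array([ 0.21,  0.83,  0.73, -0.13, -2.14, -1.77]), array([ 0.25,  0.55,  0.16, -0.08, -1.57, -1.76]), array([ 0.32,  0.35, -0.38,  0.  , -0.84, -1.85])]
[ 0.05  0.33 -0.47  0.   -0.77 -1.58]
```

```bash
python3 - <<'E'
from h import *
np.set_printoptions(precision=1,suppress=True)
k=.6
def st(tag):
    s=bot.read_state(); print(tag,round(s["t"],2),s["tcp_pos"],s["contact_force"]); return s
s=bot.read_state(); p=np.array(s["tcp_pos"])
bot.move_gripper(0); bot.line_to([p[0],p[1],360],velocity=250)
bot.move_ptp(face(.88,120),ori(k*.88,1)); st("above")
bot.line_to(face(.88,15),velocity=120)
for th in np.arange(.86,.09,-.04):
    bot.line_to(face(th),velocity=60,ori=ori(k*th,1)); s=st(f"{th:.2f}")
    if np.linalg.norm(s["contact_force"])>25: break
cv2.imwrite("pics/s1.png",bot.camera("side")[60:320,180:500,::-1])
E
```

```text
above 5.31 [759.6  -2.  298.7] [-0.5  0.6 -0.6]
0.86 6.8 [664.3  -7.2 219.9] [0.8 0.1 0.5]
0.82 7.08 [657.8  -7.4 215.6] [ 0.4 -0.4 -0. ]
0.78 7.37 [651.7  -7.6 210.4] [ 0.8 -0.1  0.5]
0.74 7.65 [645.7  -7.8 205.1] [-0.7  1.6  0.2]
0.70 7.93 [640.   -8.  199.6] [ 0.7 -0.2 -0.6]
0.66 8.22 [634.5  -8.3 194. ] [-0.6  0.8 -0.4]
0.62 8.5 [629.3  -8.5 188.2] [-0.2 -1.3 -0.3]
0.58 8.78 [624.3  -8.7 182.2] [0.8 0.5 0.7]
0.54 9.07 [619.5  -8.8 176. ] [0.2 0.  0.4]
0.50 9.35 [615.   -9.  169.5] [ 0.2 -0.5  0.2]
0.46 9.63 [610.8  -9.2 162.9] [ 0.9 -0.4  0.5]
0.42 9.92 [606.8  -9.3 156.2] [ 0.4  0.2 -0.4]
0.38 10.2 [603.1  -9.5 149.3] [ 0.2  0.8 -0.3]
0.34 10.48 [599.7  -9.6 142.2] [ 0.4 -1.2 -0.2]
0.30 10.77 [596.5  -9.8 135. ] [0.2 0.9 0.1]
0.26 11.05 [593.7  -9.9 127.7] [ 0.5  0.2 -0.2]
0.22 11.33 [591.1 -10.  120.3] [0.8 1.  1.1]
0.18 11.62 [588.9 -10.1 112.8] [-0.3 -0.1  0.7]
0.14 11.9 [586.9 -10.2 105.2] [-0.7 -0.5 -0.1]
0.10 12.18 [585.3 -10.2  97.6] [-0.7 -0.3 -0.3]
```

View pics/s1.png

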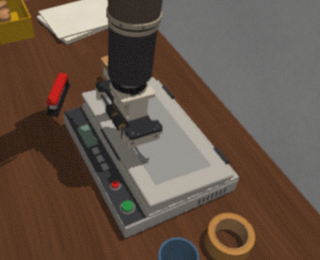

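The picture shows the lid nearly shut under the fingertips. I'll continue slowly until it bottoms out.

```bash
python3 - <<'E'
from h import *
np.set_printoptions(precision=1,suppress=True)
def st(tag):
    s=bot.read_state(); print(tag,round(s["t"],2),s["tcp_pos"],s["contact_force"]); return s
for th in (.075,.05,.03,.02,.01,0):
    bot.line_to(face(th),velocity=25,ori=ori(.6*th,1)); s=st(th)
    if s["contact_force"][2]>12: break
p=face(0)
for i in range(14):
    if s["contact_force"][2]>15: break
    p=p-[0,0,.7]; bot.line_to(p,velocity=10); s=st("dn")
bot.line_to(np.array(s["tcp_pos"])+[0,0,60],velocity=80)
bot.line_to(W(-122,-154,150),velocity=200); s=st("key")
cv2.imwrite("pics/s2.png",cv2.resize(bot.camera("side")[90:310,220:440,::-1],None,fx=2.5,fy=2.5))
t=bot.camera("top"); print(blob(t,"g",(345,218,400,242)))
cv2.imwrite("pics/t2.png",cv2.resize(t[125:255,240:420,::-1],None,fx=4,fy=4))
E
```

```text
0.075 12.57 [584.3 -10.3  92.5] [ 0.1 -0.9  0.2]
0.05 12.92 [583.5 -10.3  87.6] [-0.2 -1.  -0.6]
0.03 13.22 [583.  -10.3  83.7] [-0.   0.2 -0.1]
0.02 13.47 [582.9 -10.3  81.8] [ 0.5 -0.2  0.7]
0.01 13.72 [582.6 -10.3  79.8] [0.2 0.4 0.2]
0 13.97 [582.9 -10.3  78.3] [-0.8 -0.3  2.7]
dn 14.22 [583.  -10.3  78.3] [-3.   0.7 10.1]
dn 14.47 [583.  -10.3  78.2] [-6.2  0.7 15.8]
key 16.38 [ 525.9 -166.3  149.9] [ 0.3 -0.5 -0.2]Traceback (most recent call last):
  File "<stdin>", line 15, in <module>
  File "h.py", line 18, in blob
    n,l,s,c=cv2.connectedComponentsWithStats(m.astype(np.uint8)); i=1+np.argmax(s[1:,4]); return c[i]+[x0,y0],s[i,4]
                                                                      ~~~~~~~~~^^^^^^^^^
    return _wrapfunc(a, 'argmax', axis=axis, out=out, **kwds)
    return bound(*args, **kwds)
ValueError: attempt to get argmax of an empty sequence
```

View pics/s2.png

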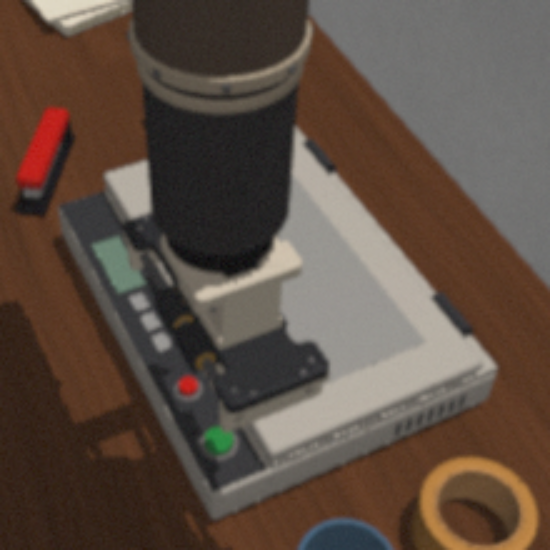

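The lid is flat on the deck, with a hard stop at 78.2 mm. The tool stands above the green key at crop (218,440). Next I'll press it.

```bash
python3 - <<'E'
from h import *
np.set_printoptions(precision=1,suppress=True)
def st(tag):
    s=bot.read_state(); print(tag,round(s["t"],2),s["tcp_pos"],s["contact_force"]); return s
p=W(-122,-154,66); bot.line_to(p,velocity=100,ori=ori(0,1)); s=st("over")
for i in range(25):
    p=p-[0,0,.7]; bot.line_to(p,velocity=10); s=st("dn")
    if s["contact_force"][2]>12: break
bot.pause(.2); st("hold")
bot.line_to(p+[0,0,25],velocity=40); bot.line_to(p+[0,0,200],velocity=200)
bot.line_to([430,100,320],velocity=250); st("up")
im=bot.camera("side"); print(blob(im,"g",(280,232,322,280)),blob(im,"r",(280,232,322,280)))
cv2.imwrite("pics/s3.png",im[60:360,180:500,::-1])
E
```

```text
over 17.47 [ 526.2 -166.7   66.5] [-0.   0.4  0.5]
dn 17.72 [ 525.9 -166.6   65.8] [-0.4 -0.1  0.5]
dn 17.97 [ 525.7 -166.7   64.7] [ 0.1 -0.2 -0.3]
dn 18.22 [ 525.6 -166.7   63.8] [-0.2 -0.3 -0.1]
dn 18.47 [ 525.7 -166.6   63.1] [-0.  -0.2 -0.4]
dn 18.72 [ 525.7 -166.6   62.4] [-0.2 -0.1 -0.2]
dn 18.97 [ 525.7 -166.6   61.8] [-0.1 -0.8 -0.5]
dn 19.22 [ 525.8 -166.7   61.2] [-1.2 -0.2  2.1]
dn 19.47 [ 525.8 -166.6   60.5] [-0.4  0.4  2.2]
dn 19.72 [ 525.8 -166.7   59.7] [0.2 0.4 2. ]
dn 19.97 [ 525.8 -166.6   59. ] [-0.   0.3  2.3]
dn 20.22 [ 525.8 -166.7   58.3] [0.2 0.  2.7]
dn 20.47 [ 525.8 -166.7   57.6] [ 0.3 -0.2  3.2]
dn 20.72 [ 525.8 -166.7   56.9] [-0.3  0.2  4. ]
dn 20.97 [ 525.8 -166.6   56.3] [0.3 0.  4.8]
dn 21.22 [ 525.8 -166.7   56.2] [-2.6  1.   9.9]
dn 21.47 [ 525.9 -166.7   56.1] [-4.3  2.9 16.4]
hold 21.67 [ 525.9 -166.7   56.1] [-4.4  1.7 16.1]
up 24.78 [429.9  99.4 319.5] [-0.2 -0.8  0.2]
(array([307. , 265.4]), np.int32(87)) (array([294.6, 243.5]), np.int32(50))
```

View pics/s3.png

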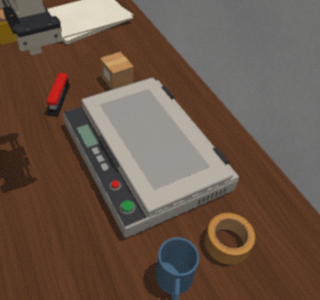

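The picture shows the lid shut and the green key back up at full-frame (307,265). The mug, tape roll, carton and stapler have not moved.

```bash
python3 -c "
from plant import bot
print(bot.close_job())"
```

```text
the job is handed in; nothing more can be done
None
```

The job is handed in: the lid was pushed gently shut to its stop, the green start key was pressed fully and released, and the red cancel key and the objects around the copier were not touched.

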